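Scrub the tall beaker with the bottle brush

TASK

Take the bottle brush from its steel pot and scrub the inside of the tall white beaker: push the bristles down to the bottom three times, drawing them up between pushes until the top of the bristles is about level with the rim. Then stand the brush back in its pot and let go. Keep the tall beaker standing in its place and leave the low wide beaker alone.

Things in the scene. Friction and masses are not known exactly. Their poses are not given: they have to be found in the camera images.
- brush_grip (a point): Middle of the upright round grey handle (22 mm thick, 80 mm long) of the loose bottle brush (210 mm long, about 90 g); z points along the brush to the handle top, 35 mm above this point. 45 mm below it begins an 8 mm steel stem; from 110 to 175 mm below it is the stiff round bristle head, 45 mm wide with a flat end. It starts upright on that end in the steel pot.
- brush_tip (a point): The lower end of the same brush: centre of the flat end of the bristle head, 175 mm below brush_grip along the brush; z along the brush towards the handle.
- tall_beaker: The vessel to scrub: loose, open, straight-sided round white plastic beaker, 120 mm tall, 82 mm outer and 74 mm inner diameter (walls 4 mm), inner floor 5 mm above its underside, about 250 g. Origin at the centre of its underside, z up.
- pot: The brush's holder: open round steel pot, fixed to the bench, 70 mm tall, 80 mm outer and 72 mm inner diameter, inner floor 5 mm above its underside. Origin at the centre of its underside, z up. The brush stands in it at the start and must end in it.
- low_beaker: Bystander: loose low wide white plastic beaker, 65 mm tall, 100 mm outer diameter. Origin at the centre of its underside, z up. (Pot, both beakers and an amber bottle 125 mm tall stand in a row in no fixed order; a tube rack 100 mm tall stands beyond.)
Mind the look-alikes: they are no part of the job. What is shaped like the part that bears brush_grip but turquoise is not meant. Leave any pink look-alike of the tall_beaker alone.

How it is judged:
On the way, in this order (a step that is already met when the one before it is completed fails the run):
1. the bristles are pushed down to the bottom inside the tall beaker (end of the bristles less than 22 mm above the inner floor) (z of brush_tip in the frame of tall_beaker below 0.027 m and horizontal distance between brush_tip and tall_beaker below 0.036 m), for 0.05 s.
2. the bristles are drawn up inside the tall beaker (end of the bristles at least 40 mm above the inner floor, still within or over the mouth) (z of brush_tip in the frame of tall_beaker above 0.045 m and horizontal distance between brush_tip and tall_beaker below 0.036 m), for 0.05 s.
3. the bristles are pushed down to the bottom inside the tall beaker (end of the bristles less than 22 mm above the inner floor) (all of step 1), for 0.05 s.
4. the bristles are drawn up inside the tall beaker (end of the bristles at least 40 mm above the inner floor, still within or over the mouth) (all of step 2), for 0.05 s.
5. the bristles are pushed down to the bottom inside the tall beaker (end of the bristles less than 22 mm above the inner floor) (all of step 3), for 0.05 s.
At the end, for the whole second after the job is handed in: Brush bristles-down in its pot (bristle end within 34 mm of the pot's axis, under 30 mm above its underside, tilt under 34 deg); tall beaker upright (10 deg) within 40 mm of its start; low beaker upright (10 deg) within 30 mm of its start (z of brush_tip in the frame of pot below 0.03 m and horizontal distance between brush_tip and pot below 0.034 m and angle between brush_grip's own z axis and vertical below 0.6 rad and angle between each of tall_beaker, low_beaker's own z axis and vertical below 0.17 rad and distance of tall_beaker from where it was at the start of the episode below 0.04 m and distance of low_beaker from where it was at the start of the episode below 0.03 m); the robot touches nothing.
It fails at once if the tall beaker is tipped by more than 30 degrees (angle between tall_beaker's own z axis and vertical above 0.52 rad).
It fails at once if the tall beaker is pushed more than 60 mm from its place (distance of tall_beaker from where it was at the start of the episode above 0.06 m).
It fails at once if the low beaker is pushed more than 30 mm from its place (distance of low_beaker from where it was at the start of the episode above 0.03 m).
It also fails if it takes over 54 s, if anything falls off the work surface, if the arm or the gripper's body presses on something with over 40 N, if the wrist force passes 120 N, or if a joint passes its speed limit or range.

ROBOT

A 7-joint arm with a two-finger parallel gripper is mounted at the origin on the work surface. World frame = base frame: x ahead of the robot, y to its left, z up, the work surface at z = 0. Lengths are in m, angles in rad, forces in N, time in s.
With the tool pointing down it reaches from about 0.4 to 0.85 m from the base axis. Payload 10.4 kg.
Tool frame: the origin (TCP) lies at the very end of the fingers, on their centre line; the grasp point (between the pads) lies 19 mm behind it; z points along the fingers, x is the direction in which the jaws open and shut, and the axes are right-handed (so a half turn about z gives the same grasp; the last joint's range is limited). The gripper opens to 87 mm and grips with 3 to 60 N. Pads are 19 mm wide; open, the fingers measure 117 mm over their backs; the gripper's body (75 mm by 190 mm) begins 51 mm behind the grasp point.
Start: joints at [-1.154, 0.332, -0.065, 1.46, 0.022, 1.35, -0.088], TCP at [0.266, 0.566, 0.223] pointing down, gripper open.
Joint ranges: [-2.6, 2.6], [-0.5, 2.12], [-1.47, 1.34], [0.16, 2.42], [-1.27, 4.41], [0.06, 2.06], [-2.6, 2.6]. Speed limits (rad/s): [2.22, 2.22, 2.79, 2.79, 3.14, 3.14, 3.14].

INTERFACE

Orientations are given as a unit quaternion [x, y, z, w].
In Python, from bench import r, eyes, order gives the robot as it stands.
- The arm moves only by the tool send_rows, never from a script. Its argument "targets" is text: rows parted by semicolons, each of 7 numbers parted by spaces: the turn, a rotation vector about the tool's x, y, z in rad, then the shift along the tool's x, y, z in mm, then the gripper command: -1 is fully open, 1 is shut, values between are in proportion. A call has 1 to 5 rows; each row shifts and turns the commanded pose from where the row before left it, along the tool's axes as they then stand; what a row does not reach is not made up. A row lasts 1/12 s, in which the tool goes at most 41.7 mm and 7.16 degrees, less where a joint would pass 70% of its speed; a pose out of reach is approached as far as the arm can. A call with a gripper value outside its range is refused whole. The fingers move at their own pace and stop on an object; "squeeze" is the grip in N (left out, the last holds). Time passes only in rows, so rows that do not move let the fingers close. It gives the time, the measured TCP pose, the force and the opening at its end, in the units of the state.
- r.read_state(): the state, without advancing time (a new reading comes with each control period).
- eyes.camera(name): name is "scene" or "top" or "wrist"; returns (picture, depth): 420x560x3 uint8, red, green, blue; 420x560 float32, m along the optical axis (not along the pixel's ray), 0 where there is no reading.
- eyes.camera_info(name): a dict with "fovy" (degrees; the focal length in pixels is half the picture's height over the tangent of half this angle, whatever the lens; pixels are square), "cx", "cy" (the principal point, pixels), "rvec" (rotation vector, rad) and "tvec" (3), from world to camera coordinates, as OpenCV has them. Camera axes: x right, y down, z forward; pixel columns grow to the right and rows downward; lengths in m; the calibration is good to about 2 mm. A picture is of the moment at which its call begins: read the wrist's pose just before it. camera_info takes no time and is no camera call; for the wrist camera it gives the pose at the moment of the call.
- order.close_job(): hands the job in, once; it reports no verdict.
Trained networks look in the newest picture that a camera, given by its name, has taken for a name from the list of things; names that differ only in an ending like _2 or _b are one class to them, and where a whole thing is asked for, a point or a joint stands for the part that bears it (a point fixed in the world has none). Each returns a list of dicts, best first, with "confidence" (0 to 1); they miss things now and then, are a little off and sometimes report something else, mostly with a low value. They report only what shows in the picture. A call takes as long as a camera call. They do not tell look-alikes from the thing itself.
- eyes.search_frame(camera, name): "xyz" ([x, y, z] in m, in the coordinates of the camera as it stood for that picture, good to about 4 mm: the middle of the surface that is visible of it).
- eyes.trace(camera, name): "mask" (420x560 bool, what is visible of it).
The state is a dict: "time": time; "joint_positions": joint angles; "joint_vel": joint speeds; "joint_torque": joint torques, N m; "ee_pos": TCP position; "eef_rot": TCP orientation; "ft_force": force on the tool from outside, world axes, zero at the start; "torque": the same for the moment, N m; "width": finger opening in m.
Only numpy, scipy, OpenCV 4.12 (cv2) and the standard library are available. Lean on these libraries where they do the work, as an engineer would, in place of code of your own. Each camera call takes 0.05 s, during which the arm holds its last target. There are 200 camera calls.

## Working session

There is one attempt and no reset: what is moved stays moved. The work goes in short steps, Python scripts to look and compute and a tool call to move; the robot and the scene stay as the last step left them, time stands still between calls to the robot, and variables do not carry over. Pictures are saved under pics/ and viewed, and the job is handed in when it is done.

Besides the shell and the picture viewer there is one more tool, called in YAML: its name, and indented under it one key for each argument. send_rows: Moves the arm, as the interface text tells. Its arguments: {"type":"object","properties":{"targets":{"type":"string"},"squeeze":{"type":"number"}},"required":["targets"]}

```bash
mkdir -p pics; cat > h.py <<'E'
from bench import r, eyes, order
import numpy as np, cv2
from scipy.spatial.transform import Rotation as R
def K(n):
    c=eyes.camera_info(n); f=210/np.tan(np.radians(c['fovy'])/2)
    M=cv2.Rodrigues(np.array(c['rvec'],float))[0]; return f,c['cx'],c['cy'],M,np.array(c['tvec'],float)
def world(n,p): 
    f,cx,cy,M,t=K(n); return (np.asarray(p)-t)@M
def cloud(n,d,mask=None):
    f,cx,cy,M,t=K(n); v,u=np.nonzero((d>0)&(mask if mask is not None else True)); z=d[v,u]
    return (np.c_[(u-cx)/f*z,(v-cy)/f*z,z]-t)@M,u,v
def pix(n,w):
    f,cx,cy,M,t=K(n); p=M@np.asarray(w)+t; return f*p[0]/p[2]+cx,f*p[1]/p[2]+cy
E
python3 - <<'E'
from h import *
for n in ['scene','top']:
    im,d=eyes.camera(n); cv2.imwrite(f'pics/{n}0.png',im[:,:,::-1]); np.save(n+'0.npy',d);print(n,K(n)[0])
    for t in ['brush_grip','tall_beaker','pot','low_beaker']:
        for q in eyes.search_frame(n,t): print(n,t,round(q['confidence'],2),world(n,q['xyz']).round(3),np.round(pix(n,world(n,q['xyz']))))
print(r.read_state())
E
```

```text
scene 465.1605251593785
scene brush_grip 0.85 [0.418 0.081 0.065] [309. 183.]
scene brush_grip 0.74 [0.535 0.067 0.097] [339. 204.]
scene tall_beaker 0.95 [ 0.38  -0.346  0.079] [157. 265.]
scene tall_beaker 0.73 [ 0.513 -0.279  0.076] [217. 288.]
scene pot 0.78 [0.546 0.057 0.046] [338. 222.]
scene low_beaker 0.59 [ 0.468 -0.083  0.031] [274. 238.]
top 393.0474167325958
top brush_grip 0.68 [0.523 0.069 0.069] [236. 189.]
top brush_grip 0.66 [0.409 0.085 0.067] [226. 239.]
top tall_beaker 0.8 [ 0.36  -0.365  0.065] [429. 265.]
top tall_beaker 0.66 [ 0.508 -0.292  0.069] [395. 199.]
top pot 0.89 [0.526 0.066 0.029] [239. 191.]
top low_beaker 0.78 [ 0.473 -0.09   0.004] [304. 216.]
{'time': 0.5, 'joint_positions': array([-1.15355748,  0.33227369, -0.06468284,  1.46015362,  0.02161539,
        1.34988587, -0.0884929 ]), 'joint_vel': array([ 1.11088713e-04, -7.16993732e-04,  8.88133686e-05, -9.75191668e-04,
        6.01752041e-04, -9.41362043e-04, -3.83791286e-04]), 'joint_torque': array([ 5.72046883e-04, -6.22565103e+01,  2.51485733e-02, -3.89848316e+01,
       -6.09659054e-02,  3.22351232e-02,  2.77332094e-05]), 'ee_pos': array([0.26611966, 0.56551359, 0.22250381]), 'eef_rot': array([ 8.44332547e-01,  5.35819512e-01, -8.96813080e-06,  9.35732684e-06]), 'ft_force': array([0.1113968 , 0.1967226 , 0.24926936]), 'torque': array([-0.06924674, -0.03294721, -0.04580855]), 'width': 0.08711305130276033}
```

View pics/scene0.png

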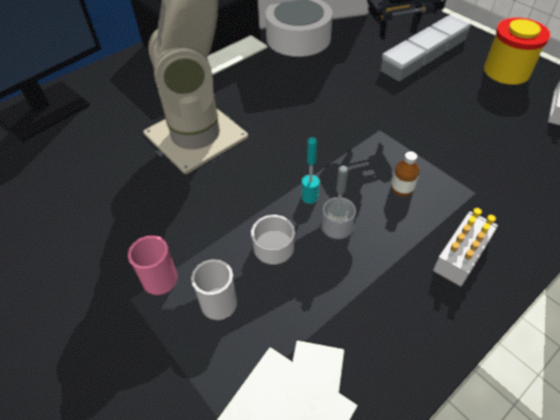

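View pics/top0.png

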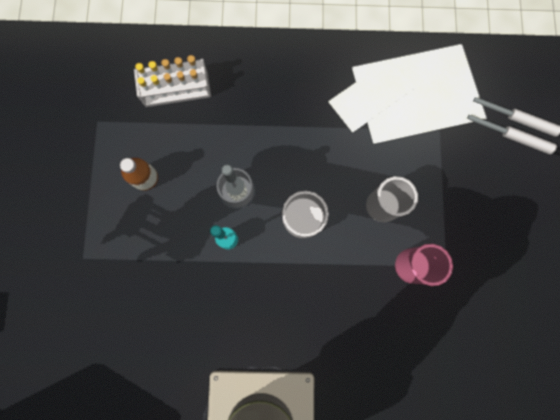

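The scene view shows the pot with the grey brush at (339,200), the white tall beaker at (215,290), the low beaker at (273,240), the turquoise look-alike at (311,170) and the pink one at (153,265). In the top view the handle is at (228,170) and the tall rim at (398,195). Next I fit the geometry from depth.

```bash
cat >> h.py <<'E'
from scipy.optimize import least_squares
def circ(P,r0=None):
    c=np.median(P[:,:2],0)
    f=(lambda x:np.hypot(*(P[:,:2]-x[:2]).T)-(r0 if r0 else x[2]))
    s=least_squares(f,[*c,r0 or .04],loss='soft_l1',f_scale=.002); return s.x.round(4),np.sqrt(np.mean(s.fun**2)).round(4)
def near(P,c,rad,z0,z1):
    return P[(np.hypot(P[:,0]-c[0],P[:,1]-c[1])<rad)&(P[:,2]>z0)&(P[:,2]<z1)]
E
python3 - <<'E'
from h import *
for n in ['scene','top']:
    d=np.load(n+'0.npy'); P,u,v=cloud(n,d)
    print(n)
    for nm,c,z0,z1,rr,r0 in [('tall',(.52,-.29),.114,.126,.06,.039),('pot',(.53,.065),.064,.075,.06,.038),('low',(.473,-.09),.059,.07,.07,.048),('hand',(.53,.065),.14,.225,.06,.011),('tallwall',(.52,-.29),.02,.11,.06,.041),('potwall',(.53,.065),.01,.06,.06,.04)]:
        Q=near(P,c,rr,z0,z1); 
        if len(Q)>5: print(nm,len(Q),circ(Q,r0),circ(Q),Q.min(0).round(3),Q.max(0).round(3))
    Q=near(P,(.53,.065),.06,.1,.25)
    for z in np.arange(.1,.25,.01):
        q=Q[(Q[:,2]>=z)&(Q[:,2]<z+.01)]
        if len(q): print(z.round(2),len(q),q.mean(0).round(4))
    Q=near(P,(.41,.085),.06,.04,.25);print('turq top',Q[:,2].max() if len(Q) else 0)
    for z in np.arange(.04,.25,.02):
        q=Q[(Q[:,2]>=z)&(Q[:,2]<z+.02)]
        if len(q): print('t',z.round(2),len(q),q.mean(0).round(4))
E
```

```text
scene
tall 341 (array([ 0.5068, -0.2807,  0.039 ]), np.float64(0.0019)) (array([ 0.5068, -0.2807,  0.0394]), np.float64(0.0018)) [ 0.464 -0.322  0.114] [ 0.548 -0.238  0.123]
pot 401 (array([0.5326, 0.0758, 0.038 ]), np.float64(0.016)) (array([0.5289, 0.0815, 0.029 ]), np.float64(0.012)) [0.492 0.034 0.064] [0.573 0.114 0.075]
low 315 (array([ 0.4733, -0.0878,  0.048 ]), np.float64(0.002)) (array([ 0.4733, -0.0878,  0.0482]), np.float64(0.002)) [ 0.419 -0.138  0.059] [ 0.524 -0.035  0.069]
hand 249 (array([0.5301, 0.0739, 0.011 ]), np.float64(0.0022)) (array([0.532 , 0.0717, 0.0087]), np.float64(0.0018)) [0.521 0.061 0.14 ] [0.542 0.081 0.217]
tallwall 1430 (array([ 0.5075, -0.2809,  0.041 ]), np.float64(0.0023)) (array([ 0.5077, -0.2811,  0.0388]), np.float64(0.0009)) [ 0.467 -0.322  0.02 ] [ 0.548 -0.243  0.11 ]
potwall 571 (array([0.5321, 0.0748, 0.04  ]), np.float64(0.0056)) (array([0.5336, 0.0735, 0.0376]), np.float64(0.005)) [0.495 0.034 0.01 ] [0.574 0.113 0.06 ]
0.1 10 [0.533  0.0712 0.1055]
0.11 9 [0.5324 0.071  0.1146]
0.12 8 [0.5335 0.0703 0.1243]
0.13 5 [0.5335 0.0678 0.1
[... 1428 characters left out ...]
13, 0.0742, 0.04  ]), np.float64(0.0083)) (array([0.5299, 0.0737, 0.0367]), np.float64(0.0069)) [0.491 0.035 0.01 ] [0.568 0.11  0.06 ]
0.1 5 [0.5262 0.0712 0.1053]
0.11 3 [0.527  0.0707 0.1144]
0.14 4 [0.5216 0.0742 0.1473]
0.15 15 [0.5222 0.0682 0.1559]
0.16 12 [0.5215 0.0695 0.1652]
0.17 15 [0.5231 0.0672 0.1755]
0.18 12 [0.5209 0.0695 0.1853]
0.19 16 [0.5236 0.0676 0.1945]
0.2 15 [0.5215 0.0694 0.2056]
0.21 95 [0.5283 0.0717 0.2148]
turq top 0.21381164567908562
t 0.04 20 [0.403  0.0739 0.0505]
t 0.06 234 [0.4095 0.0859 0.0661]
t 0.08 4 [0.411  0.0869 0.0895]
t 0.14 17 [0.4087 0.0823 0.1495]
t 0.16 16 [0.4084 0.083  0.1699]
t 0.18 20 [0.4076 0.0826 0.1902]
t 0.2 106 [0.4119 0.0887 0.2093]
```

send_rows:
  targets: "0 0 0 0 0 -25 -1;0 0 0 0 0 -25 -1;0 0 0 -16.7 22.5 0 -1;0 0 0 -16.7 22.5 0 -1;0 0 0 -16.7 22.5 0 -1"

```text
time: 0.92
ee_pos: [0.3061, 0.4908, 0.2728]
eef_rot: [0.844, 0.536, 0.0, -0.0]
ft_force: [0.2, 0.1, -0.1]
width: 0.0868
```

send_rows:
  targets: "0 0 0 -16.7 22.5 0 -1;0 0 0 -16.7 22.5 0 -1;0 0 0 -16.7 22.5 0 -1;0 0 0 -16.7 22.5 0 -1;0 0 0 -16.7 22.5 0 -1"

```text
time: 1.33
ee_pos: [0.3726, 0.3667, 0.2727]
eef_rot: [0.844, 0.536, 0.0, -0.0]
ft_force: [0.3, 0.1, 0.5]
width: 0.087
```

send_rows:
  targets: "0 0 0 -16.7 22.5 0 -1;0 0 0 -16.7 22.5 0 -1;0 0 0 -16.7 22.5 0 -1;0 0 0 -16.7 22.5 0 -1;0 0 0 -16.7 22.5 0 -1"

```text
time: 1.75
ee_pos: [0.4388, 0.2433, 0.2728]
eef_rot: [0.844, 0.536, 0.0, -0.0]
ft_force: [0.2, 0.3, -0.0]
width: 0.0873
```

send_rows:
  targets: "0 0 0 -16.7 22.5 0 -1;0 0 0 -16.7 22.5 0 -1;0 0 0 -16.7 22.5 0 -1;0 0 0 -16.7 22.5 0 -1;0 0 0 -16.7 22.5 0 -1"

```text
time: 2.17
ee_pos: [0.505, 0.1198, 0.2728]
eef_rot: [0.844, 0.536, 0.0, -0.0]
ft_force: [1.3, 0.6, 0.4]
width: 0.087
```

send_rows:
  targets: "0 0 0 -16.7 22.5 0 -1;0 0 0 -16.7 22.5 0 -1;0 0 0 0 0 0 -1;0 0 0 0 0 0 -1"

```text
time: 2.5
ee_pos: [0.5315, 0.0702, 0.2726]
eef_rot: [0.845, 0.534, 0.0, 0.0]
ft_force: [-0.6, -0.4, -0.1]
width: 0.087
```

```bash
python3 - <<'E'
from h import *
s=r.read_state(); print(s['ee_pos'],s['eef_rot'],s['joint_positions'].round(2))
im,d=eyes.camera('wrist'); cv2.imwrite('pics/w1.png',im[:,:,::-1]); P,u,v=cloud('wrist',d)
im,_=eyes.camera('scene'); cv2.imwrite('pics/s1.png',im[:,:,::-1])
Q=near(P,(.53,.072),.04,.13,.23); print(len(Q)); 
if len(Q)>10:
  T=Q[Q[:,2]>Q[:,2].max()-.004]; print('top',T.mean(0),T.min(0),T.max(0),len(T)); print(circ(Q,.011))
E
```

```text
[0.53146577 0.07016825 0.27255942] [8.45180684e-01 5.34480678e-01 1.06784547e-05 1.28779517e-04] [-0.56  0.11  0.37  1.64 -0.04  1.41  0.95]
907
top [0.52677642 0.0731988  0.21463639] [0.51788512 0.0637455  0.21266571] [0.53641511 0.08271887 0.21664368] 392
(array([0.5283, 0.0725, 0.011 ]), np.float64(0.0035))
```

View pics/w1.png

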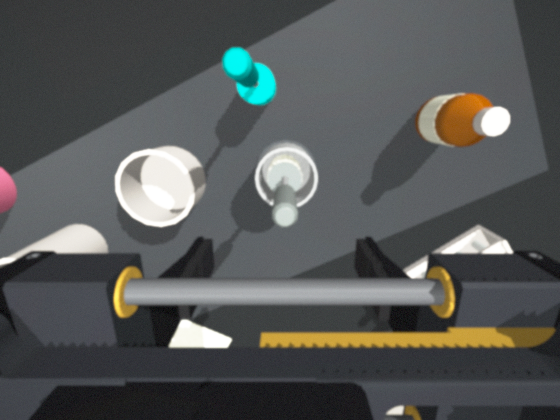

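View pics/s1.png

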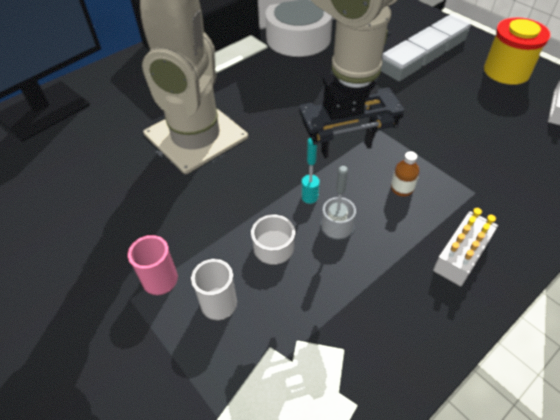

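The wrist view shows the grey handle top at (285,212), centred between the fingers, with the turquoise one clear at (240,65).

send_rows:
  targets: "0 0 0 1 -3 20 -1;0 0 0 0 0 22 -1;0 0 0 0 0 22 -1;0 0 0 0 0 22 -1;0 0 0 0 0 22 -1"

```text
time: 3.02
ee_pos: [0.5283, 0.0755, 0.1637]
eef_rot: [0.844, 0.537, 0.0, -0.0]
ft_force: [1.0, 0.1, -0.2]
width: 0.0872
```

send_rows:
  targets: "0 0 0 0 0 0 -1;0 0 0 0 0 0 1;0 0 0 0 0 0 1;0 0 0 0 0 0 1;0 0 0 0 0 0 1"
  squeeze: 30

```text
time: 3.43
ee_pos: [0.5295, 0.0743, 0.1659]
eef_rot: [0.844, 0.536, 0.001, 0.0]
ft_force: [-1.3, 0.2, 0.2]
width: 0.0679
```

send_rows:
  targets: "0 0 0 0 0 0 1;0 0 0 0 0 0 1;0 0 0 0 0 0 1;0 0 0 0 0 0 1;0 0 0 0 0 0 1"

```text
time: 3.85
ee_pos: [0.5288, 0.0739, 0.1646]
eef_rot: [0.844, 0.536, 0.0, -0.0]
ft_force: [-1.0, 0.2, -0.3]
width: 0.0345
```

send_rows:
  targets: "0 0 0 0 0 0 1;0 0 0 0 0 0 1;0 0 0 0 0 0 1;0 0 0 0 0 0 1;0 0 0 0 0 0 1"

```text
time: 4.27
ee_pos: [0.5287, 0.0739, 0.1644]
eef_rot: [0.844, 0.536, -0.0, -0.0]
ft_force: [-0.3, 0.5, -1.5]
width: 0.0214
```

send_rows:
  targets: "0 0 0 0 0 -10 1;0 0 0 0 0 -20 1;0 0 0 0 0 -25 1;0 0 0 0 0 -25 1;0 0 0 0 0 -25 1"

```text
time: 4.68
ee_pos: [0.5286, 0.0738, 0.2715]
eef_rot: [0.844, 0.536, 0.0, -0.0]
ft_force: [0.6, -0.3, -0.5]
width: 0.0211
```

send_rows:
  targets: "0 0 0 0 0 -25 1;0 0 0 0 0 -20 1;0 0 0 0 0 -10 1;0 0 0 0 0 0 1;0 0 0 0 0 0 1"

```text
time: 5.1
ee_pos: [0.5287, 0.0739, 0.3242]
eef_rot: [0.844, 0.536, 0.0, -0.0]
ft_force: [0.4, 0.1, -1.0]
width: 0.0211
```

```bash
cat > b.py <<'E'
import sys
from h import *
s=r.read_state(); e=s['ee_pos']; print(s['time'],e,s['eef_rot'].round(4),s['width'],s['joint_positions'].round(2))
for n in ['scene','top']:
    im,d=eyes.camera(n); cv2.imwrite(f'pics/{n}_{sys.argv[1]}.png',im[:,:,::-1]); P,u,v=cloud(n,d)
    Q=near(P,e,.06,e[2]-.2,e[2]-.005)
    for z in np.arange(e[2]-.2,e[2],.015):
        q=Q[(Q[:,2]>=z)&(Q[:,2]<z+.015)]
        if len(q)>3: print(n,z.round(3),len(q),q.mean(0).round(4),np.ptp(q,0)[:2].round(3))
    q=near(P,(.5055,-.28),.06,.114,.126); print('tall',circ(q,.039))
E
python3 b.py lift
```

```text
5.1 [0.5287155  0.0738819  0.32420886] [ 0.8443  0.5358  0.     -0.    ] 0.021071168034430692 [-0.57  0.09  0.37  1.55 -0.03  1.51  0.94]
scene 0.154 20 [0.5439 0.0617 0.1668] [0.03 0.03]
scene 0.169 93 [0.5426 0.0614 0.1766] [0.036 0.035]
scene 0.184 89 [0.541  0.0607 0.1916] [0.042 0.036]
scene 0.199 93 [0.5432 0.0615 0.2068] [0.034 0.039]
scene 0.214 164 [0.5381 0.0665 0.2242] [0.046 0.043]
scene 0.229 160 [0.5327 0.0724 0.2309] [0.044 0.045]
scene 0.244 19 [0.5335 0.0725 0.2519] [0.006 0.007]
scene 0.259 21 [0.5329 0.0729 0.2664] [0.007 0.007]
scene 0.274 19 [0.5331 0.0718 0.2821] [0.008 0.008]
scene 0.289 23 [0.5359 0.0695 0.2989] [0.014 0.014]
scene 0.304 53 [0.537  0.0684 0.3119] [0.018 0.019]
tall (array([ 0.5068, -0.2808,  0.039 ]), np.float64(0.0019))
top 0.169 7 [0.5225 0.0526 0.1775] [0.008 0.003]
top 0.184 7 [0.5204 0.0534 0.192 ] [0.006 0.002]
top 0.229 4 [0.5336 0.0542 0.2305] [0.004 0.002]
tall (array([ 0.5044, -0.2802,  0.039 ]), np.float64(0.0018))
```

View pics/scene_lift.png

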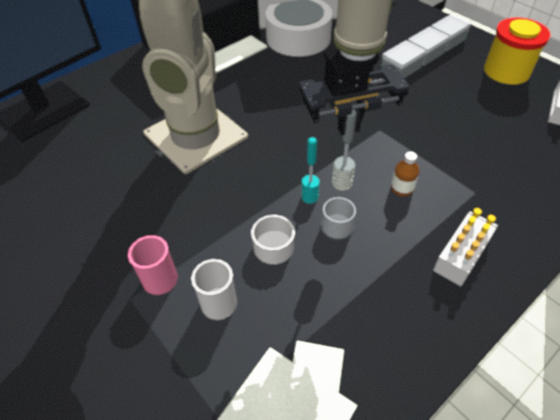

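send_rows:
  targets: "0 0 0 -11 4.3 0 1;0 0 0 -22 8.7 0 1;0 0 0 -22 8.7 0 1;0 0 0 -22 8.7 0 1;0 0 0 -22 8.7 0 1"

```text
time: 5.62
ee_pos: [0.5212, -0.0345, 0.3237]
eef_rot: [0.844, 0.536, -0.001, -0.0]
ft_force: [-0.5, -0.1, -1.0]
width: 0.0211
```

send_rows:
  targets: "0 0 0 -22 8.7 0 1;0 0 0 -22 8.7 0 1;0 0 0 -22 8.7 0 1;0 0 0 -22 8.7 0 1;0 0 0 -22 8.7 0 1"

```text
time: 6.03
ee_pos: [0.5135, -0.1524, 0.3237]
eef_rot: [0.845, 0.536, -0.0, -0.0]
ft_force: [-1.0, -0.2, -1.9]
width: 0.0215
```

send_rows:
  targets: "0 0 0 -22 8.7 0 1;0 0 0 -22 8.7 0 1;0 0 0 -22 8.7 0 1;0 0 0 -22 8.7 0 1;0 0 0 -22 8.7 0 1"

```text
time: 6.45
ee_pos: [0.5059, -0.2703, 0.3237]
eef_rot: [0.844, 0.536, -0.0, -0.0]
ft_force: [0.1, 0.5, -1.5]
width: 0.0211
```

send_rows:
  targets: "0 0 0 -11 4.3 0 1;0 0 0 0 0 0 1;0 0 0 0 0 0 1"

```text
time: 6.7
ee_pos: [0.5053, -0.2812, 0.3237]
eef_rot: [0.845, 0.535, -0.001, -0.0]
ft_force: [-0.1, 0.7, -1.7]
width: 0.0211
```

```bash
python3 b.py over; python3 - <<'E'
from h import *
for n in ['scene','top']:
    im,d=eyes.camera(n);P,u,v=cloud(n,d)
    for z0,z1,r0 in [(.064,.075,.038)]:
        Q=near(P,(.532,.074),.06,z0,z1); print(n,len(Q),circ(Q,r0),circ(Q))
E
```

```text
6.7 [ 0.50529466 -0.28119816  0.32369389] [ 8.449e-01  5.349e-01 -6.000e-04 -5.000e-04] 0.02114124380126625 [-0.13  0.22  0.68  1.45 -0.13  1.52  1.67]
scene 0.154 22 [ 0.5242 -0.2865  0.1661] [0.02  0.038]
scene 0.169 95 [ 0.5233 -0.2871  0.1761] [0.031 0.042]
scene 0.184 91 [ 0.5227 -0.2882  0.1907] [0.03  0.041]
scene 0.199 109 [ 0.5238 -0.287   0.2062] [0.032 0.041]
scene 0.214 194 [ 0.5166 -0.2843  0.2247] [0.046 0.044]
scene 0.229 238 [ 0.5093 -0.2815  0.2305] [0.043 0.044]
scene 0.244 20 [ 0.5101 -0.2815  0.2508] [0.003 0.008]
scene 0.259 21 [ 0.51   -0.2818  0.2657] [0.007 0.007]
scene 0.274 24 [ 0.5101 -0.2812  0.2808] [0.006 0.008]
scene 0.289 17 [ 0.5141 -0.2837  0.2994] [0.012 0.016]
scene 0.304 63 [ 0.5154 -0.2836  0.3114] [0.014 0.019]
tall (array([ 0.507 , -0.2807,  0.039 ]), np.float64(0.0018))
top 0.154 8 [ 0.4948 -0.2685  0.1665] [0.029 0.024]
top 0.169 55 [ 0.4971 -0.2656  0.1753] [0.038 0.032]
top 0.184 64 [ 0.4976 -0.2655  0.1908] [0.038 0.031]
top 0.199 65 [ 0.4976 -0.265   0.206 ] [0.034 0.03 ]
top 0.214 113 [ 0.5001 -0.2706  0.2237] [0.043 0.043]
top 0.229 354 [ 0.5063 -0.2785  0.2306] [0.044 0.045]
top 0.244 16 [ 0.5054 -0.2778  0.2516] [0.006 0.007]
top 0.259 15 [ 0.5057 -0.2776  0.2666] [0.006 0.006]
top 0.274 14 [ 0.5058 -0.2772  0.2805] [0.006 0.004]
top 0.289 4 [ 0.5013 -0.2751  0.2986] [0.007 0.006]
top 0.304 37 [ 0.5001 -0.2741  0.3116] [0.01  0.014]
tall (array([ 0.5042, -0.2801,  0.039 ]), np.float64(0.0018))
scene 201 (array([0.5331, 0.0739, 0.038 ]), np.float64(0.0016)) (array([0.5331, 0.0739, 0.0378]), np.float64(0.0016))
top 218 (array([0.5303, 0.0738, 0.038 ]), np.float64(0.0013)) (array([0.5303, 0.0738, 0.0377]), np.float64(0.0012))
```

View pics/scene_over.png

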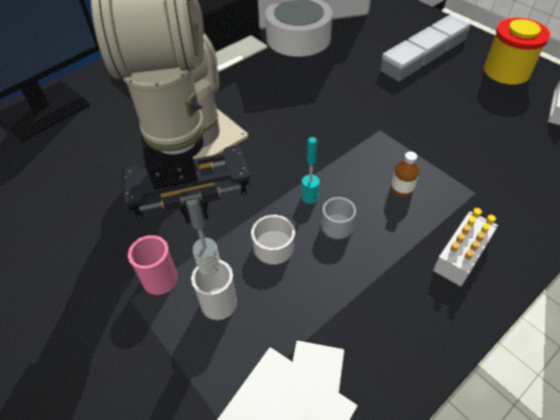

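The brush is over the beaker mouth: head at (205,255) above the rim at (213,275), axes agreeing within about 2 mm. First stroke.

send_rows:
  targets: "0 0 0 0 0 12 1;0 0 0 0 0 22 1;0 0 0 0 0 22 1;0 0 0 0 0 22 1;0 0 0 0 0 22 1"

```text
time: 7.32
ee_pos: [0.5061, -0.2794, 0.2227]
eef_rot: [0.844, 0.536, 0.0, -0.0]
ft_force: [0.1, 0.6, -1.1]
width: 0.0211
```

send_rows:
  targets: "0 0 0 0 0 20 1;0 0 0 0 0 15 1;0 0 0 0 0 10 1;0 0 0 0 0 5 1;0 0 0 0 0 0 1"

```text
time: 7.73
ee_pos: [0.5059, -0.2797, 0.1735]
eef_rot: [0.844, 0.536, -0.0, -0.001]
ft_force: [-0.3, -0.3, -1.5]
width: 0.0212
```

```bash
python3 b.py down1
```

```text
7.7333 [ 0.50590224 -0.27966344  0.17346599] [ 8.442e-01  5.361e-01 -5.000e-04 -6.000e-04] 0.02118288709133762 [-0.11  0.3   0.65  1.68 -0.19  1.23  1.71]
scene -0.012 731 [ 5.259e-01 -2.881e-01  1.000e-04] [0.112 0.119]
scene 0.003 138 [ 0.5328 -0.2933  0.0099] [0.097 0.116]
scene 0.018 117 [ 0.5313 -0.2927  0.0259] [0.079 0.075]
scene 0.033 152 [ 0.5238 -0.2886  0.0411] [0.082 0.077]
scene 0.048 216 [ 0.5108 -0.2835  0.0564] [0.081 0.078]
scene 0.063 297 [ 0.5094 -0.2827  0.0727] [0.08  0.078]
scene 0.078 354 [ 0.5097 -0.2808  0.0841] [0.08  0.078]
scene 0.093 237 [ 0.5147 -0.2839  0.1012] [0.08  0.078]
scene 0.108 354 [ 0.5144 -0.2858  0.1177] [0.085 0.085]
scene 0.123 15 [ 0.5111 -0.2802  0.1304] [0.005 0.006]
scene 0.138 10 [ 0.5156 -0.2815  0.1494] [0.006 0.012]
scene 0.153 41 [ 0.5159 -0.2818  0.1614] [0.013 0.019]
tall (array([ 0.5068, -0.2808,  0.039 ]), np.float64(0.007))
top -0.012 600 [ 0.4948 -0.26    0.0007] [0.119 0.113]
top 0.003 164 [ 0.4958 -0.2717  0.0081] [0.118 0.104]
top 0.018 81 [ 0.4943 -0.2677  0.0265] [0.078 0.079]
top 0.033 102 [ 0.4955 -0.2723  0.041 ] [0.079 0.079]
top 0.048 108 [ 0.4946 -0.2763  0.0559] [0.078 0.078]
top 0.063 141 [ 0.4939 -0.2733  0.0717] [0.077 0.079]
top 0.078 346 [ 0.5013 -0.2762  0.0827] [0.076 0.078]
top 0.093 98 [ 0.4875 -0.2671  0.1009] [0.061 0.077]
top 0.108 234 [ 0.4901 -0.272   0.1191] [0.081 0.084]
top 0.123 11 [ 0.5068 -0.2671  0.1276] [0.063 0.04 ]
top 0.153 7 [ 0.4983 -0.2778  0.1601] [0.004 0.012]
tall (array([ 0.504 , -0.2801,  0.039 ]), np.float64(0.0072))
```

View pics/scene_down1.png

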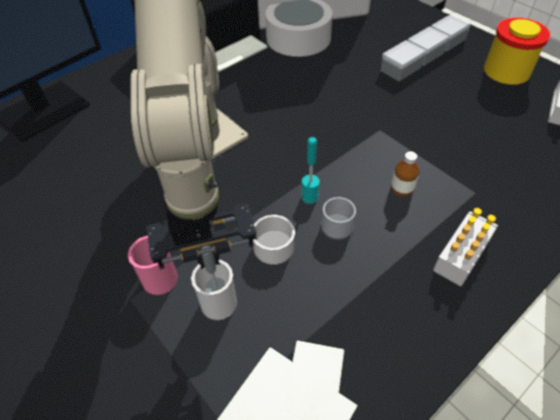

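The head sits inside the white beaker (205,275), its tip about 15 mm above the underside, and the beaker has not moved. I continue the strokes.

send_rows:
  targets: "0 0 0 0 0 -12 1;0 0 0 0 0 -18 1;0 0 0 0 0 -12 1;0 0 0 0 0 0 1;0 0 0 0 0 0 1"

```text
time: 8.25
ee_pos: [0.5068, -0.2805, 0.2177]
eef_rot: [0.844, 0.536, 0.001, 0.001]
ft_force: [1.0, -0.7, -1.4]
width: 0.0211
```

send_rows:
  targets: "0 0 0 0 0 12 1;0 0 0 0 0 18 1;0 0 0 0 0 14 1;0 0 0 0 0 0 1;0 0 0 0 0 0 1"

```text
time: 8.67
ee_pos: [0.5054, -0.2798, 0.171]
eef_rot: [0.844, 0.536, -0.001, -0.001]
ft_force: [0.5, -0.8, -0.4]
width: 0.0213
```

send_rows:
  targets: "0 0 0 0 0 -12 1;0 0 0 0 0 -18 1;0 0 0 0 0 -14 1;0 0 0 0 0 0 1;0 0 0 0 0 0 1"

```text
time: 9.08
ee_pos: [0.507, -0.2806, 0.2181]
eef_rot: [0.844, 0.536, 0.001, 0.001]
ft_force: [-1.0, 0.0, -1.0]
width: 0.0213
```

send_rows:
  targets: "0 0 0 0 0 12 1;0 0 0 0 0 18 1;0 0 0 0 0 14 1;0 0 0 0 0 0 1;0 0 0 0 0 0 1"

```text
time: 9.5
ee_pos: [0.5054, -0.2798, 0.171]
eef_rot: [0.844, 0.536, -0.001, -0.001]
ft_force: [0.1, -0.3, -0.6]
width: 0.021
```

```bash
python3 b.py down3 | egrep 'tall|^[0-9]|0.07|0.08'
```

```text
9.5 [ 0.50537061 -0.27977475  0.17104303] [ 0.8444  0.5358 -0.001  -0.0011] 0.020976243206712996 [-0.11  0.3   0.65  1.69 -0.19  1.22  1.71]
scene 0.016 119 [ 0.5327 -0.2927  0.0233] [0.078 0.076]
scene 0.031 143 [ 0.5248 -0.2899  0.0387] [0.081 0.077]
scene 0.046 213 [ 0.5118 -0.2838  0.0536] [0.08  0.078]
scene 0.061 288 [ 0.5087 -0.2806  0.0699] [0.08  0.078]
scene 0.076 351 [ 0.5096 -0.2821  0.0816] [0.081 0.078]
scene 0.091 243 [ 0.5147 -0.285   0.0985] [0.08  0.079]
scene 0.106 333 [ 0.5145 -0.2846  0.1161] [0.084 0.084]
scene 0.121 64 [ 0.517  -0.287   0.1233] [0.076 0.082]
tall (array([ 0.5066, -0.2809,  0.039 ]), np.float64(0.0077))
top 0.016 84 [ 0.497  -0.2656  0.0232] [0.078 0.078]
top 0.031 101 [ 0.4951 -0.277   0.0383] [0.078 0.078]
top 0.046 104 [ 0.4941 -0.2744  0.0535] [0.078 0.079]
top 0.061 135 [ 0.4946 -0.2729  0.0693] [0.078 0.078]
top 0.076 352 [ 0.5    -0.2759  0.0802] [0.074 0.079]
top 0.091 97 [ 0.4891 -0.2682  0.0988] [0.062 0.079]
top 0.106 168 [ 0.4907 -0.2719  0.1168] [0.08  0.081]
top 0.121 78 [ 0.4899 -0.2665  0.1225] [0.08  0.081]
tall (array([ 0.504 , -0.2798,  0.039 ]), np.float64(0.007))
```

View pics/scene_down3.png

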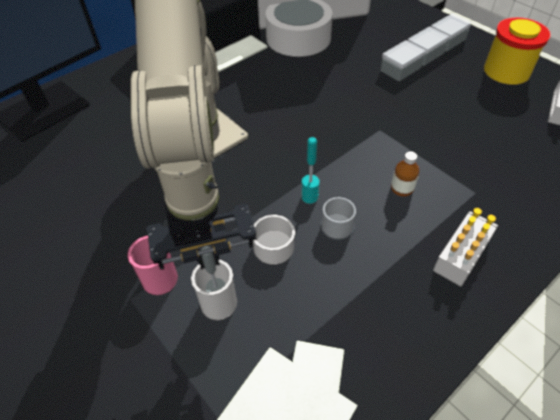

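The third push is down, tip at about 12 mm, and the beaker is still standing in place. Now lift and carry the brush back to the pot.

send_rows:
  targets: "0 0 0 0 0 -12 1;0 0 0 0 0 -22 1;0 0 0 0 0 -24 1;0 0 0 0 0 -24 1;0 0 0 0 0 -24 1"

```text
time: 10.02
ee_pos: [0.5063, -0.2805, 0.2814]
eef_rot: [0.844, 0.536, 0.001, 0.001]
ft_force: [-0.1, -0.6, -1.6]
width: 0.0214
```

send_rows:
  targets: "0 0 0 0 0 -24 1;0 0 0 0 0 -14 1;0 0 0 0 0 -8 1;0 0 0 0 0 0 1;0 0 0 11 -4.2 0 1"

```text
time: 10.43
ee_pos: [0.5063, -0.2705, 0.3248]
eef_rot: [0.845, 0.535, -0.0, 0.001]
ft_force: [-0.4, 0.0, -1.1]
width: 0.0211
```

send_rows:
  targets: "0 0 0 22 -8.5 0 1;0 0 0 22 -8.5 0 1;0 0 0 22 -8.5 0 1;0 0 0 22 -8.5 0 1;0 0 0 22 -8.5 0 1"

```text
time: 10.85
ee_pos: [0.5151, -0.1496, 0.3238]
eef_rot: [0.844, 0.536, -0.0, -0.0]
ft_force: [1.0, 0.3, -1.4]
width: 0.0211
```

send_rows:
  targets: "0 0 0 22 -8.5 0 1;0 0 0 22 -8.5 0 1;0 0 0 22 -8.5 0 1;0 0 0 22 -8.5 0 1;0 0 0 22 -8.5 0 1"

```text
time: 11.27
ee_pos: [0.5234, -0.0321, 0.3238]
eef_rot: [0.844, 0.536, -0.0, -0.0]
ft_force: [0.6, -0.4, -1.2]
width: 0.0213
```

send_rows:
  targets: "0 0 0 22 -8.5 0 1;0 0 0 22 -8.5 0 1;0 0 0 22 -8.5 0 1;0 0 0 22 -8.5 0 1;0 0 0 12 -4 0 1"

```text
time: 11.68
ee_pos: [0.5315, 0.0766, 0.3236]
eef_rot: [0.843, 0.537, -0.001, -0.001]
ft_force: [0.0, -0.4, -1.3]
width: 0.0212
```

send_rows:
  targets: "0 0 0 0 0 0 1;0 0 0 0 0 0 1"

```text
time: 11.85
ee_pos: [0.532, 0.0732, 0.324]
eef_rot: [0.844, 0.536, -0.001, 0.0]
ft_force: [-0.0, -0.5, -1.5]
width: 0.0215
```

```bash
python3 b.py back
```

```text
11.85 [0.53196283 0.07322697 0.32395794] [ 8.441e-01  5.361e-01 -6.000e-04  1.000e-04] 0.0215016504938554 [-0.58  0.09  0.39  1.54 -0.04  1.51  0.94]
scene 0.154 17 [0.5466 0.0599 0.1663] [0.026 0.027]
scene 0.169 91 [0.5453 0.0601 0.1759] [0.04  0.035]
scene 0.184 100 [0.5446 0.0603 0.1917] [0.039 0.037]
scene 0.199 87 [0.5461 0.0611 0.2067] [0.037 0.036]
scene 0.214 155 [0.5414 0.0657 0.2238] [0.045 0.046]
scene 0.229 171 [0.5359 0.0713 0.2309] [0.043 0.045]
scene 0.244 18 [0.5364 0.0717 0.2514] [0.007 0.006]
scene 0.259 20 [0.5366 0.0716 0.2663] [0.008 0.006]
scene 0.274 20 [0.5361 0.0719 0.281 ] [0.009 0.005]
scene 0.289 20 [0.5381 0.0688 0.2973] [0.015 0.012]
scene 0.304 58 [0.5403 0.068  0.3114] [0.017 0.018]
tall (array([ 0.5068, -0.2806,  0.039 ]), np.float64(0.0019))
top 0.169 7 [0.5261 0.0509 0.1752] [0.006 0.003]
top 0.184 6 [0.5259 0.051  0.1905] [0.007 0.003]
top 0.199 4 [0.5255 0.0508 0.2045] [0.004 0.002]
top 0.229 4 [0.538  0.0515 0.2308] [0.004 0.002]
tall (array([ 0.5044, -0.2803,  0.039 ]), np.float64(0.0018))
```

View pics/scene_back.png

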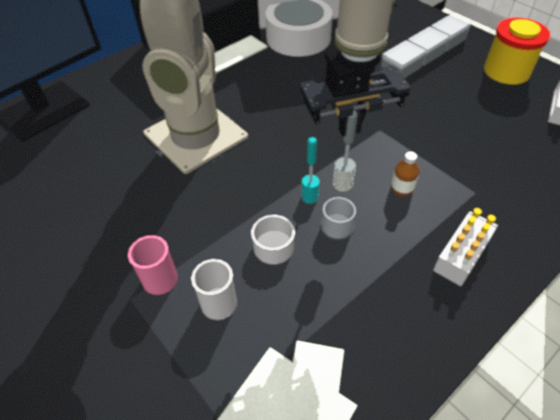

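The brush is over the pot and hanging upright. Lowering.

send_rows:
  targets: "0 0 0 0 0 12 1;0 0 0 0 0 22 1;0 0 0 0 0 24 1;0 0 0 0 0 24 1;0 0 0 0 0 24 1"

```text
time: 12.37
ee_pos: [0.5317, 0.0722, 0.2167]
eef_rot: [0.845, 0.535, -0.0, -0.0]
ft_force: [-0.0, 0.6, -0.5]
width: 0.0211
```

send_rows:
  targets: "0 0 0 0 0 22 1;0 0 0 0 0 14 1;0 0 0 0 0 8 1;0 0 0 0 0 5 1;0 0 0 0 0 0 1"

```text
time: 12.78
ee_pos: [0.5317, 0.0728, 0.1688]
eef_rot: [0.845, 0.535, -0.001, -0.0]
ft_force: [-0.3, -0.6, -1.3]
width: 0.0213
```

send_rows:
  targets: "0 0 0 0 0 2 1;0 0 0 0 0 1 1;0 0 0 0 0 1 1;0 0 0 0 0 0 1"

```text
time: 13.12
ee_pos: [0.5323, 0.0735, 0.1659]
eef_rot: [0.844, 0.536, 0.0, 0.0]
ft_force: [-0.4, 0.8, -1.0]
width: 0.021
```

send_rows:
  targets: "0 0 0 0 0 1 1;0 0 0 0 0 0.5 1;0 0 0 0 0 0 1;0 0 0 0 0 0 1"

```text
time: 13.45
ee_pos: [0.5323, 0.0735, 0.1643]
eef_rot: [0.844, 0.536, 0.0, 0.0]
ft_force: [-0.4, -0.6, 2.1]
width: 0.0211
```

send_rows:
  targets: "0 0 0 0 0 0 0.4;0 0 0 0 0 0 0.2;0 0 0 0 0 0 0;0 0 0 0 0 0 -0.3;0 0 0 0 0 0 -0.6"

```text
time: 13.87
ee_pos: [0.5321, 0.0735, 0.164]
eef_rot: [0.844, 0.536, -0.0, -0.0]
ft_force: [0.8, 0.1, 0.1]
width: 0.0451
```

send_rows:
  targets: "0 0 0 0 0 0 -1;0 0 0 0 0 0 -1;0 0 0 0 0 0 -1;0 0 0 0 0 0 -1;0 0 0 0 0 0 -1"

```text
time: 14.28
ee_pos: [0.5321, 0.0735, 0.1641]
eef_rot: [0.844, 0.536, 0.0, -0.0]
ft_force: [-0.2, -0.4, 0.1]
width: 0.0782
```

send_rows:
  targets: "0 0 0 0 0 0 -1;0 0 0 0 0 0 -1;0 0 0 0 0 0 -1;0 0 0 0 0 0 -1;0 0 0 0 0 0 -1"

```text
time: 14.7
ee_pos: [0.5321, 0.0735, 0.164]
eef_rot: [0.844, 0.536, 0.0, -0.0]
ft_force: [-0.1, -0.2, -1.0]
width: 0.0868
```

```bash
python3 - <<'E'
from h import *
print(r.read_state()['width'])
im,d=eyes.camera('wrist'); cv2.imwrite('pics/w2.png',im[:,:,::-1])
im,d=eyes.camera('scene'); cv2.imwrite('pics/s2.png',im[:,:,::-1])
E
```

```text
0.08681950301959591
```

View pics/w2.png

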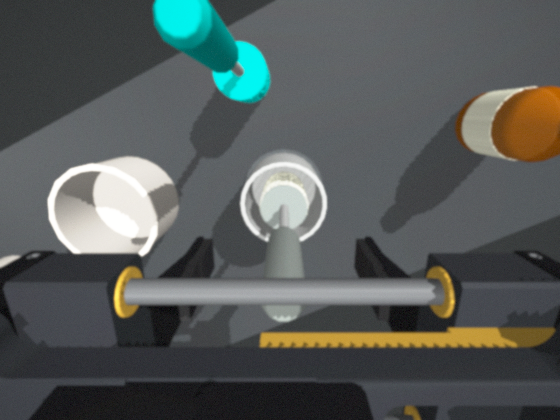

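View pics/s2.png

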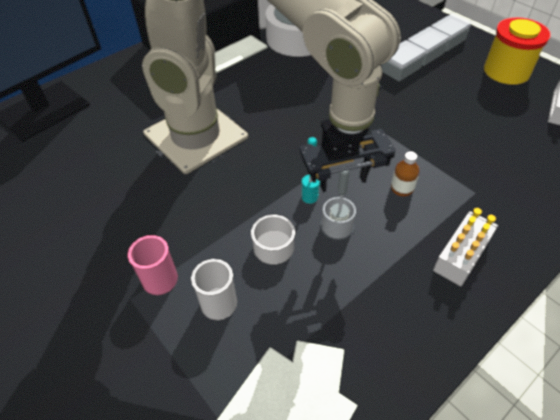

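The fingers are open and the handle (285,290) stands free between them, with the bristles in the pot at (283,200). Retreat upwards.

send_rows:
  targets: "0 0 0 0 0 -12 -1;0 0 0 0 0 -25 -1;0 0 0 0 0 -25 -1;0 0 0 0 0 -25 -1;0 0 0 0 0 -25 -1"

```text
time: 15.22
ee_pos: [0.532, 0.0733, 0.2783]
eef_rot: [0.844, 0.536, 0.0, 0.0]
ft_force: [0.0, -0.0, 0.1]
width: 0.0871
```

send_rows:
  targets: "0 0 0 0 0 -25 -1;0 0 0 0 0 -15 -1;0 0 0 0 0 0 -1;0 0 0 0 0 0 -1;0 0 0 0 0 0 -1"

```text
time: 15.63
ee_pos: [0.5318, 0.0734, 0.3157]
eef_rot: [0.844, 0.536, -0.0, -0.0]
ft_force: [0.1, -0.0, 0.3]
width: 0.0873
```

```bash
python3 - <<'E'
from h import *
s=r.read_state(); print(s['time'],s['ee_pos'])
for n in ['scene','top']:
    im,d=eyes.camera(n); cv2.imwrite(f'pics/{n}_end.png',im[:,:,::-1]); P,u,v=cloud(n,d)
    for nm,c,z0,z1,rr,r0 in [('tall',(.5055,-.28),.114,.126,.06,.039),('low',(.473,-.09),.059,.07,.07,.048),('hand',(.532,.073),.14,.225,.04,.011)]:
        Q=near(P,c,rr,z0,z1)
        if len(Q)>5: print(n,nm,len(Q),circ(Q,r0),Q[:,2].max())
E
```

```text
15.6333 [0.53180113 0.07341094 0.31568159]
scene tall 353 (array([ 0.5069, -0.2807,  0.039 ]), np.float64(0.0019)) 0.12432622935495773
scene low 314 (array([ 0.4731, -0.0879,  0.048 ]), np.float64(0.0019)) 0.06950736126251673
scene hand 251 (array([0.5344, 0.0747, 0.011 ]), np.float64(0.0023)) 0.21739580704503517
top tall 343 (array([ 0.5043, -0.2802,  0.039 ]), np.float64(0.0018)) 0.12521911541033187
top low 353 (array([ 0.4704, -0.0876,  0.048 ]), np.float64(0.0018)) 0.06947381697353615
```

View pics/scene_end.png

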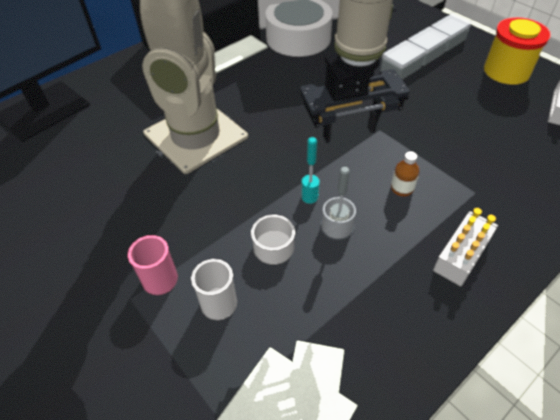

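The brush stands upright in its pot at (340,205), the beakers are unmoved, and the gripper is clear.

```bash
python3 -c "
from bench import order; print(order.close_job())"
```

```text
the job is handed in; nothing more can be done
None
```

I took the grey brush from its pot and pushed it to the bottom of the tall white beaker three times. The bristle end came to about 12–15 mm above the beaker's underside each time, and I drew it up to about 58 mm between pushes. I then stood the brush back in the pot, let go and handed the job in shortly after 15.6 s of robot time.

**Last checks:**
- **Brush:** it stands upright in the pot with its top at about 0.217 m. That last fit came from the scene camera only, because the arm hid the brush from the top camera.
- **Beakers:** both the tall and the low beaker are within about 1 mm of where they started.
- **Gripper:** it is open and about 100 mm above the brush.
- **Forces:** the readings at the end of each move stayed at about 2 N or less.

The two cameras disagree by 2–3 mm in x, close to the stated calibration accuracy, so I used the average. No check failed, and the hand-in gave no verdict.

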